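Seat a sample flask in the tilted labelling jig

ROBOT

A 7-joint arm with a two-finger parallel gripper is mounted at the origin on the work surface. World frame = base frame: x ahead of the robot, y to its left, z up, the work surface at z = 0. Lengths are in m, angles in rad, forces in N, time in s.
With the tool pointing down it reaches from about 0.35 to 0.9 m from the base axis. Payload 19.9 kg.
Tool frame: the origin (TCP) lies between the finger pads; the fingertips stand 19 mm ahead of it and the grasp point (between the pads) is the TCP; z points along the fingers, y is the direction in which the jaws open and shut (so a half turn about z gives the same grasp; the last joint's range is limited). The gripper opens to 94 mm and grips with 3 to 60 N. Pads are 16 mm wide; open, the fingers measure 119 mm over their backs; the gripper's body (75 mm by 177 mm) begins 78 mm behind the grasp point.
Start: joints at [-1.236, 0.417, -0.01, 1.614, 0.005, 1.111, -0.053], TCP at [0.229, 0.581, 0.224] pointing down, gripper open.
Joint ranges: [-2.81, 2.81], [-0.39, 2.02], [-1.27, 1.25], [0.06, 2.57], [-1.19, 4.33], [0.19, 2], [-2.82, 2.82]. Speed limits (rad/s): [1.89, 1.89, 2.39, 2.39, 3.01, 3.01, 3.01].

INTERFACE

Orientations are given as a 3x3 rotation matrix whose columns are the frame's x, y, z axes.
In Python, from rig import robot gives the robot as it stands. Calls block until the motion is done:
- robot.move_ptp(position, orientation): joint-space move of the TCP to a pose.
- robot.move_linear(position, velocity=0.15, frame=None, threshold=None): straight line of the TCP; frame=None keeps the orientation; velocity is the mean speed in m/s. With threshold (N) it stops when the force on the tool has changed by that much, and returns True; else False.
- robot.goto_joints(angles): joint-space move.
- robot.gripper_to(opening): finger opening in m; the grip force is fixed at half the most; returns when the fingers have stopped.
- robot.pause(seconds).
- robot.ik(position, orientation): joint angles nearest the present ones, or None.
- robot.get_state(): the state.
- robot.grab_frame(name): name is "scene" or "top" or "wrist"; returns the picture (400x640x3 uint8, red, green, blue); there is no depth.
- robot.camera_info(name): a dict with "fx", "fy", "cx", "cy" (pixels), "rvec" (rotation vector, rad) and "tvec" (3), from world to camera coordinates, as OpenCV has them. Camera axes: x right, y down, z forward; pixel columns grow to the right and rows downward; lengths in m; the calibration is good to about 2 mm. A picture is of the moment at which its call begins: read the wrist's pose just before it. camera_info takes no time and is no camera call; for the wrist camera it gives the pose at the moment of the call.
A pose or a line that the arm cannot do raises robot.PlanningError and nothing moves.
- robot.sign_off(): hands the job in, once; it reports no verdict.
The state is a dict: "time": time; "qpos": joint angles; "joint_vel": joint speeds; "effort": joint torques, N m; "ee_pos": TCP position; "tool_rot": TCP orientation; "force": force on the tool from outside, world axes, zero at the start; "moment": the same for the moment, N m; "opening": finger opening in m.
Only numpy, scipy, OpenCV 4.12 (cv2) and the standard library are available. Lean on these libraries where they do the work, as an engineer would, in place of code of your own. Each camera call takes 0.05 s, during which the arm holds its last target.

TASK

Load the flat sample flask that lies on the worktop into the tilted labelling jig: lay it flat on the slick plate with its base facing down the slope and let go of it well up the plate, so that it slides down by itself into the corner until the sprung roller holds it. Then push on its cap end, past the roller, until its base is fully home and bearing against the end stop and its side is against the side fence, and draw away. It is glass: do not drop it, do not press it on the stop with more than about 15 N, and leave the other things on the worktop alone.

Things in the scene. Friction and masses are not known exactly. Their poses are not given: they have to be found in the camera images.
- flask: Flat amber glass flask, black cap, lying on the worktop, ~0.24 kg; the only one lying. Body 100 x 56 x 34 mm (rounded edges), then shoulder, neck, cap: 142 long. Origin: underside, mid-body. x runs from base (face at x = -50 mm) to cap (end at x = +92), y across the 56 mm width (grip there), z up out of the broad face. Centre of mass at x about +5 mm.
- flask_cap (a point): Centre of the end face of the flask's cap (cap 30 mm diameter, 22 mm long, axis 17 mm above the underside): the place to push. With the flask lying square in the corner it is at y = 28, z = 17 mm in the bed's frame and 142 mm up the slope from the end stop's face.
- bed: Jig's fixed tilted grey plate, slick (friction ~0.2). Origin: on the plate, at the foot of the side fence's face. x: up the slope along the fence (rises 20 deg, away from the robot); y: across, away from the fence (rises ~14 deg); z: out of the plate. Plate x -45..225, y -15..125 mm. Flask fully home (x axes parallel): its origin at y 28, z 0, and x 50 mm more than the end stop's face.
- fence_top (a point): On the top inner edge of the side fence, at x = 100, y = 0, z = 12 mm in the bed's frame. The aluminium fence runs along x at y -12 to 0 mm, 12 mm high, the full length of the plate. A flask let go up the plate (its origin about x 140 to 170, y 50 to 60 mm, leaves room for the fingers) slides by itself to this fence and down to the roller; it may rest there a little askew.
- guide: Fixed guide block at the low end of the plate; origin and axes as the bed's. It carries the END STOP, a firm rubber-faced aluminium bar across the plate (y 2 to 58 mm, 16 mm high) clamped on two rods, with its up-slope face anywhere from x = 0 to 25 mm in the bed's frame: this setting is not measured and differs each time, so the stop must be felt. Over 15 N against it may break the glass.
- roller_top (a point): Top centre of the white sprung roller (upright, 24 mm diameter, 24 mm high), at x 48, y 64 mm in the bed's frame at rest; it narrows the channel to 52 mm, so the sliding flask stops with its origin near x = 104 (to 115) mm. Pushing past it takes some 5 to 10 N along the slope at first, then less, until the stop is felt as a steep rise. Housing behind it: x 31 to 65, y 84 to 118, 26 mm high.
- roller (a joint): Travel of the sprung roller along the bed's y, in m: 0 at rest, about 0.004 when the flask's side has pushed it in, 0.012 at its limit; spring about 3.8 N at rest, 5 N at 0.004. Past it the flask can still be askew and bind short of the stop; a second push frees it. It keeps the flask against the side fence.
- cork: Bystander: bottle cork, 26 mm diameter, 28 mm high, near the flask's base. Origin: centre of its underside.
- vial: Bystander: small amber vial, 24 mm diameter, 55 mm high, standing beside the flask (on its +y side, 95 to 110 mm from its axis). Origin: centre of its underside.
- marker: Bystander: black marker pen, 120 mm long, 12 mm thick, lying to the right of the jig. Origin: centre of its underside.
- phial: Bystander: amber phial, 32 mm diameter, 70 mm high, on the far part of the worktop. Origin: centre of its underside.
- roundbottle: Bystander: round amber bottle, 64 mm diameter, 150 mm high, on the far part of the worktop. Origin: centre of its underside.
- glass: Bystander: stemmed nosing glass, 60 mm diameter, 125 mm high, on the far right of the worktop. Origin: centre of its underside.
- jar: Bystander: glass jar, 60 mm diameter, 75 mm high, on the left of the worktop. Origin: centre of its underside.

How it is judged:
On the way, in this order (a step that is already met when the one before it is completed fails the run):
1. the flask, let go well up the plate (its base more than 65 mm up from the origin of the plate), lies on the plate and slides down by itself (contact force between flask and the fingers below 0.05 N and z of flask in the frame of bed below 0.004 m and x of flask in the frame of bed between 0.115 and 0.23 m and y of flask in the frame of bed between 0.02 and 0.12 m and angle between the z axis of flask and the z axis of bed, either way round below 0.05 rad and linear speed of flask above 0.03 m/s).
2. untouched, the flask has come to rest in the corner by the side fence, held by the sprung roller, cap end up the slope (contact force between flask and the fingers below 0.05 N and z of flask in the frame of bed below 0.003 m and x of flask in the frame of bed between 0.09 and 0.12 m and y of flask in the frame of bed below 0.036 m and x of flask_cap in the frame of bed above 0.17 m and linear speed of flask below 0.01 m/s), for 0.2 s.
At the end, for the whole second after the job is handed in: The flask lies flat on the tilted plate at rest and let go, cap up the slope, past the roller, its base bearing on the end stop (over 0.1 N), its side within 2 mm of the side fence, square to it within about 2 degrees (contact force between flask and guide above 0.1 N and x of flask in the frame of bed between 0.047 and 0.0775 m and y of flask in the frame of bed between 0.025 and 0.03 m and z of flask in the frame of bed below 0.003 m and x of flask_cap in the frame of bed above 0.13 m and angle between the x axis of flask and the x axis of bed, either way round below 0.04 rad and angle between the z axis of flask and the z axis of bed, either way round below 0.05 rad and linear speed of flask below 0.01 m/s); the robot touches nothing.
It fails at once if the flask is pressed against the end stop with more than 18 N (contact force between flask and guide above 18 N).
It fails at once if the flask is slammed on or jammed into the jig: more than 50 N between them (contact force between flask and bed above 50 N).
It fails at once if the flask is dropped on the plate: let go more than 15 mm above it (contact force between flask and the fingers below 0.05 N and z of flask in the frame of bed between 0.015 and 0.3 m and x of flask in the frame of bed between 0 and 0.25 m and y of flask in the frame of bed between -0.03 and 0.14 m).
It fails at once if another thing on the worktop is shifted by more than 30 mm or knocked over (distance of any of cork, vial, marker, phial, roundbottle, glass, jar from where it was at the start of the episode above 0.03 m or angle between any of vial, phial, roundbottle, glass, jar's own z axis and vertical above 0.5 rad).
It also fails if it takes over 61 s, if anything falls off the work surface, if the arm or the gripper's body presses on something with over 40 N, if the wrist force passes 120 N, or if a joint passes its speed limit or range.

## Working session

There is one attempt and no reset: what is moved stays moved. The work goes in short steps, each a Python script; the robot and the scene stay as the last script left them, time stands still between calls to the robot, and variables do not carry over. Pictures are saved under pics/ and viewed, and the job is handed in when it is done.

```bash
ls; mkdir -p pics; python3 - <<'E'
from rig import robot
import cv2
for n in ["scene","top","wrist"]:
    ci=robot.camera_info(n); print(n,ci)
    cv2.imwrite(f"pics/{n}0.png",robot.grab_frame(n)[:,:,::-1])
s=robot.get_state(); print(s["time"],s["ee_pos"],s["tool_rot"],s["opening"])
E
```

```text
pics
scene {'fx': 369.4179348402131, 'fy': 369.4179348402131, 'cx': 321.9745831341716, 'cy': 199.19432599457858, 'rvec': array([ 2.24973309,  1.08565719, -0.39370237]), 'tvec': array([-0.40335187, -0.23692856,  1.19196433])}
top {'fx': 479.1996996846115, 'fy': 479.1996996846115, 'cx': 325.62829639748463, 'cy': 207.93875359293176, 'rvec': array([ 2.09096911, -2.15454462,  0.19047722]), 'tvec': array([0.09693565, 0.55093215, 1.19772404])}
wrist {'fx': 285.72303478069944, 'fy': 285.72303478069944, 'cx': 319.5118292079597, 'cy': 201.4434460879938, 'rvec': array([-2.43635107, -1.65761565, -0.18899118]), 'tvec': array([-0.62520289, -0.02372102,  0.38889898])}
0.15 [0.22929708 0.58114165 0.22399546] [[-9.30233629e-01  3.66967777e-01 -2.13580711e-04]
 [ 3.66967820e-01  9.30233235e-01 -8.64615825e-04]
 [-1.18606271e-04 -8.82671965e-04 -9.99999603e-01]] 0.09416870339772744
```

View pics/scene0.png

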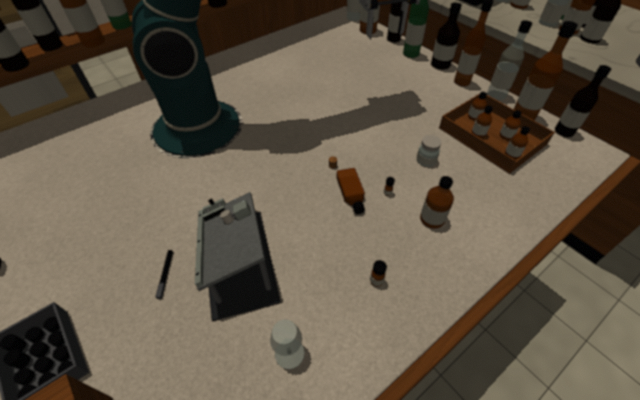

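View pics/top0.png

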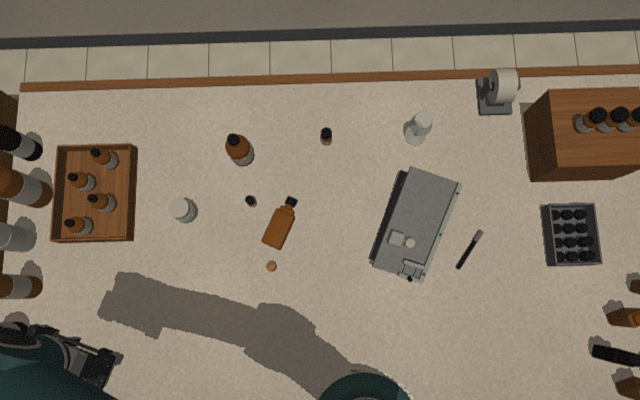

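View pics/wrist0.png

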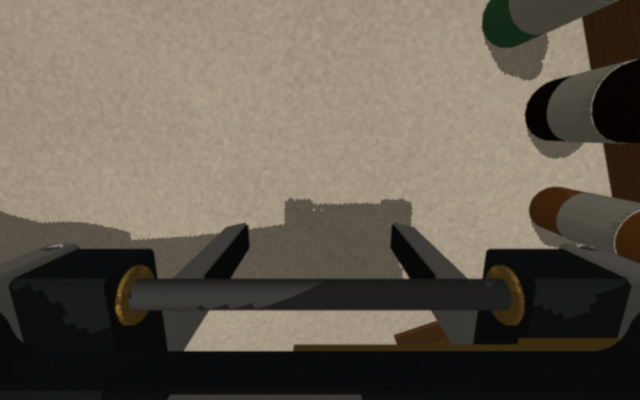

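The top view shows the flask lying at about (278,228) with its cap at (291,201), and the cork at (271,266). The vial is at (251,201). The jig is centred near (417,222), with the roller at (410,243), the housing at (397,238), the stop near (412,268), and the fence along its right edge. I'll zoom in on these.

```bash
cat > h.py <<'E'
import numpy as np, cv2
from rig import robot
def cam(n):
    c=robot.camera_info(n); K=np.array([[c["fx"],0,c["cx"]],[0,c["fy"],c["cy"]],[0,0,1]])
    R=cv2.Rodrigues(np.array(c["rvec"],float))[0]; t=np.array(c["tvec"],float); return K,R,t
def ray(C,uv):
    K,R,t=C; d=R.T@np.linalg.inv(K)@np.array([uv[0],uv[1],1.]); return -R.T@t,d/np.linalg.norm(d)
def onplane(C,uv,p0,n=(0,0,1)):
    o,d=ray(C,uv); n=np.array(n,float); p0=np.array(p0,float) if np.ndim(p0) else np.array([0,0,p0])
    return o+d*(n@(p0-o))/(n@d)
def proj(C,P):
    K,R,t=C; q=(np.atleast_2d(P)@R.T+t)@K.T; return q[:,:2]/q[:,2:]
def tri(obs):
    A=np.zeros((3,3));b=np.zeros(3)
    for C,uv in obs:
        o,d=ray(C,uv);M=np.eye(3)-np.outer(d,d);A+=M;b+=M@o
    p=np.linalg.solve(A,b); return p,[float(np.linalg.norm(proj(C,p)[0]-uv)) for C,uv in obs]
E
python3 - <<'E'
from h import *
t=cv2.imread("pics/top0.png"); s=cv2.imread("pics/scene0.png")
cv2.imwrite("pics/tjig.png",cv2.resize(t[155:295,355:495],None,fx=4.2,fy=4.2,interpolation=cv2.INTER_CUBIC))
cv2.imwrite("pics/sjig.png",cv2.resize(s[185:325,180:320],None,fx=4.2,fy=4.2,interpolation=cv2.INTER_CUBIC))
cv2.imwrite("pics/tfl.png",cv2.resize(t[180:280,230:330],None,fx=5,fy=5,interpolation=cv2.INTER_CUBIC))
C=cam("top")
for n,uv,z in [("flask",(278,228),.034),("cap",(291,201),.017),("cork",(271,266),.028),("vial",(251,201),.055),("jig",(417,222),.06),("jig low R",(425,281),0.03)]: print(n,onplane(C,uv,z))
# amber mask
hsv=cv2.cvtColor(t,cv2.COLOR_BGR2HSV); m=cv2.inRange(hsv,(3,130,60),(20,255,255)); m[:,:230]=0;m[:,320:]=0;m[:180]=0;m[290:]=0
cs,_=cv2.findContours(m,cv2.RETR_EXTERNAL,cv2.CHAIN_APPROX_NONE)
for c in cs:
    if cv2.contourArea(c)>50:
        r=cv2.minAreaRect(c);print(r); print(np.array([onplane(C,p,.034) for p in cv2.boxPoints(r)]))
E
```

```text
flask [0.50707764 0.20691352 0.034     ]
cap [0.58173054 0.17291929 0.017     ]
cork [0.40882417 0.22683936 0.028     ]
vial [0.57722131 0.27438225 0.055     ]
jig [ 0.50800628 -0.15321402  0.06      ]
jig low R [ 0.3584864  -0.16962211  0.03      ]
((279.5361022949219, 224.7938232421875), (20.713062286376953, 44.87830352783203), 23.96249008178711)
[[0.47391649 0.25181291 0.034     ]
 [0.5817233  0.20293839 0.034     ]
 [0.55749793 0.1531613  0.034     ]
 [0.45044147 0.20262938 0.034     ]]
```

View pics/tjig.png

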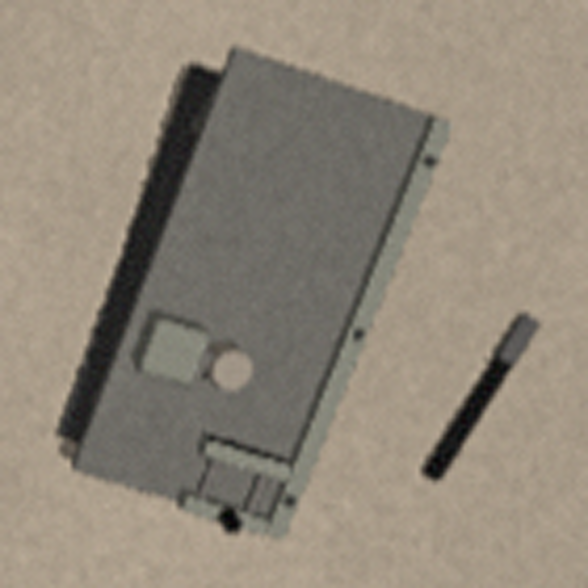

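View pics/sjig.png

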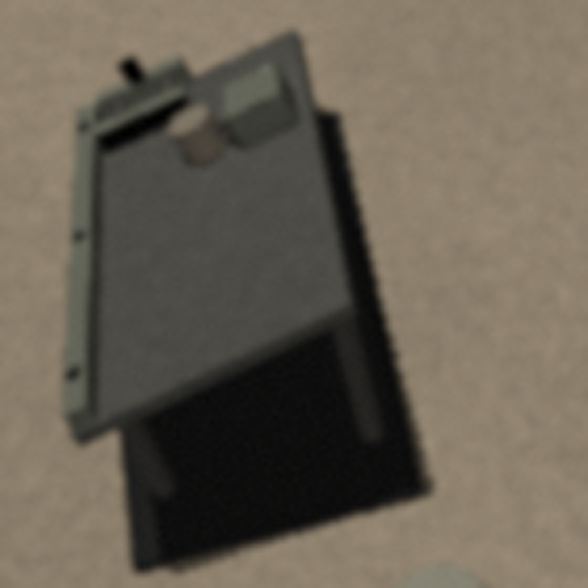

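View pics/tfl.png

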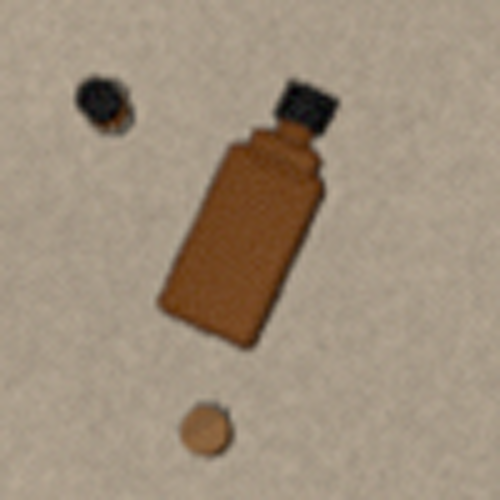

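```bash
python3 - <<'E'
from h import *
K,R,t=cam("wrist"); s=robot.get_state(); T=np.array(s["tool_rot"]);p=np.array(s["ee_pos"])
o=-R.T@t; print("cam in tool",T.T@(o-p)); print("R cam->tool\n",T.T@R.T)
t0=cv2.imread("pics/top0.png")
C=cam("top"); 
f=lambda U,V:((U+.5)/4.2-.5+355,(V+.5)/4.2-.5+155)
g=lambda U,V:((U+.5)/4.2-.5+180,(V+.5)/4.2-.5+185)
S=cam("scene")
for n,a,b in [("roller",(232,369),(187,121)),("far left",(235,47),(352,300)),("low left",(77,465),(297,32)),("fence far in",(434,117),(95,412)),("screw far",(430,160),(72,373)),("screw mid",(359,334),(78,236)),("screw low",(291,501),(83,127))]:
    q,e=tri([(C,f(*a)),(S,g(*b))]); print(n,q.round(4),np.round(e,2))
E
```

```text
cam in tool [ 0.06465421  0.00061322 -0.15988   ]
R cam->tool
 [[-2.69172362e-04 -9.74145952e-01 -2.25919435e-01]
 [ 9.99999890e-01 -3.49281507e-04  3.14620273e-04]
 [-3.85395546e-04 -2.25919325e-01  9.74145939e-01]]
roller [ 0.4512 -0.1251  0.1013] [0.24 0.26]
far left [ 0.6318 -0.1281  0.1552] [0.13 0.17]
low left [ 0.4009 -0.0339  0.0622] [0.35 0.35]
fence far in [ 0.5931 -0.2456  0.1293] [0.54 0.72]
screw far [ 0.5676 -0.2435  0.1266] [0.09 0.12]
screw mid [ 0.4714 -0.2039  0.0877] [0.12 0.14]
screw low [ 0.3758 -0.1643  0.0498] [0.08 0.09]
```

```bash
python3 - <<'E'
from h import *
W=np.array([[.4512,-.1251,.1013],[.6318,-.1281,.1552],[.4009,-.0339,.0622],[.5931,-.2456,.1293],[.5676,-.2435,.1266],[.4714,-.2039,.0877],[.3758,-.1643,.0498]])
B=np.array([[48,64,24],[225,125,0],[-45,125,0],[225,0,12],[200,-6,12],[90,-6,12],[-20,-6,12.]])/1000
from scipy.spatial.transform import Rotation as Ro
for idx in (range(4),range(7)):
    idx=list(idx); w=W[idx];b=B[idx]
    R,_=Ro.align_vectors(w-w.mean(0),b-b.mean(0)); R=R.as_matrix(); t=w.mean(0)-R@b.mean(0)
    print(R.round(4),t.round(4),"slope",np.degrees(np.arcsin(R[2,:2])),"\nres mm",((W-B@R.T-t)@R*1000).round(1))
# constrained rotation
s20=np.sin(np.radians(20));c20=np.cos(np.radians(20));s14=np.sin(np.radians(14))
p=-s20/c20*s14;q=np.sqrt(1-p*p-s14**2)
yaw=np.arctan2(R[1,0],R[0,0]);h=np.array([np.cos(yaw),np.sin(yaw),0]);l=np.array([-h[1],h[0],0]);z=np.array([0,0,1])
x=c20*h+s20*z;y=p*h+q*l+s14*z;Rc=np.c_[x,y,np.cross(x,y)];tc=W.mean(0)-Rc@B.mean(0)
print("constr",tc,"res",((W-B@Rc.T-tc)@Rc*1000).round(1))
np.savez("bed.npz",R=Rc,t=tc)
# flask: 4-corner estimate, top
# pose from outline: cap end
for n,P in [("place",(.155,.057,.10)),("push",(.26,.028,.1)),("push2",(.16,.028,.025)),("place0",(.16,.057,.024))]:
    T=np.c_[x,-y,-np.cross(x,y)]
    for sg in (1,-1):
        T2=np.c_[sg*x,-sg*y,-np.cross(x,y)]; print(n,sg,robot.ik(list(tc+Rc@np.array(P)),T2))
E
```

```text
[[ 0.8686  0.2711 -0.4148]
 [-0.3591  0.9212 -0.1499]
 [ 0.3415  0.2791  0.8975]] [ 0.4033 -0.1635  0.0433] slope [19.96552936 16.20921984] 
res mm [[-0.4  0.5  2.4]
 [-1.1  0.7  0.3]
 [ 2.8 -1.  -1.5]
 [-1.3 -0.2 -1.3]
 [-0.2  0.1  6.6]
 [-1.2 -0.4  5.6]
 [-1.4 -0.4  5.3]]
[[ 0.8701  0.2868 -0.4008]
 [-0.3591  0.9259 -0.117 ]
 [ 0.3375  0.2458  0.9087]] [ 0.401  -0.1643  0.0471] slope [19.72764845 14.22694305] 
res mm [[-0.1  0.1  0.5]
 [-0.7  1.3  1.4]
 [ 3.2 -0.5 -1.5]
 [-0.9  0.1 -4.8]
 [ 0.3  0.   2.7]
 [-0.8 -0.4  1.3]
 [-1.  -0.5  0.5]]
constr [ 0.40111825 -0.16449596  0.04683333] res [[ 0.   0.1  0.8]
 [-0.6  1.2  1.2]
 [ 3.2 -0.3 -0.6]
 [-1.  -0.1 -5.6]
 [ 0.2 -0.1  2.1]
 [-0.8 -0.4  1.1]
 [-1.  -0.4  0.9]]
place 1 [-0.36898339  0.20577901  0.90270944  2.12490385 -0.74991062  0.70263513
 -0.87802067]
place -1 [ 0.77757299  0.1638987  -0.37002928  2.09249388 -0.38615639  0.59200617
  1.9366308 ]
push 1 [-0.42245183  0.59611719  1.24337179  1.86403983 -1.10029518  1.08152045
 -0.65539836]
push -1 [-0.15118386  0.37709269  0.78847699  1.85775448 -0.80179428  0.86421488
  2.28054407]
push2 1 [-0.18068847  0.4090763   0.75940518  2.10777209 -1.04860698  0.67178805
 -0.59072725]
push2 -1 [-0.10138994  0.38207533  0.65804824  2.10567258 -0.99421211  0.6347877
  2.50839638]
place0 1 [-0.40816977  0.47064139  0.98126941  2.11905711 -1.14696686  0.74452207
 -0.57360128]
place0 -1 [-0.19452433  0.36862914  0.6944816   2.11391069 -0.98280751  0.61957427
  2.44317087]
```

```bash
python3 - <<'E'
from h import *
t=cv2.imread("pics/top0.png"); C=cam("top")
hsv=cv2.cvtColor(t,cv2.COLOR_BGR2HSV)
m=cv2.inRange(hsv,(3,130,60),(20,255,255)); m2=cv2.inRange(hsv,(0,0,0),(180,255,60)); 
box=np.zeros_like(m);box[190:255,258:302]=1
amb=m*box;blk=m2*box
pa=np.argwhere(amb)[:,::-1];pb=np.argwhere(blk)[:,::-1]
f=lambda P,z:np.array([onplane(C,p,z) for p in P])[:,:2]
A=f(pa,.02);Bk=f(pb,.017)
c=np.median(A,0); ax=np.median(Bk,0)-c
# restrict black to cap cluster
Bk=Bk[np.linalg.norm(Bk-np.array([.582,.173]),axis=1)<.03]
ax=np.median(Bk,0)-A.mean(0);ax/=np.linalg.norm(ax);n=np.array([-ax[1],ax[0]])
xa=A@ax;base=np.percentile(xa,.5);xb=Bk@ax
body=(xa>base+.01)&(xa<base+.09); lo,hi=np.percentile(A[body]@n,[1,99])
# side-edge direction: midline fit
mid=[];xs=np.arange(base+.01,base+.09,.006)
for x in xs:
    w=A[abs(xa-x)<.005]@n; mid.append((w.min()+w.max())/2)
k=np.polyfit(xs,mid,1)
print("yaw",np.degrees(np.arctan2(ax[1],ax[0])),"midline corr deg",np.degrees(np.arctan(k[0])),"base",base,"capend-base",np.percentile(xb,99.5)-base,"width",hi-lo)
yaw=np.arctan2(ax[1],ax[0]);o=ax*(base+.05)+n*(lo+hi)/2
print("origin",o,"yaw",yaw)
F=np.array([o[0],o[1],.0])
X=np.array([np.cos(yaw),np.sin(yaw),0]);Y=np.array([-X[1],X[0],0])
z=np.load("bed.npz");R,tt=z["R"],z["t"]
for sg in(1,-1):
    T=np.c_[sg*X,-sg*Y,[0,0,-1]]
    print(sg,robot.ik([o[0],o[1],.16],T),robot.ik([o[0],o[1],.024],T))
E
```

```text
yaw -25.845469309442603 midline corr deg 0.5430212887883983 base 0.3182962312924265 capend-base 0.13970558045049142 width 0.053757466790148145
origin [0.50986257 0.20774701] yaw -0.45108853617291855
1 [-1.24559915  0.59453038  1.08507377  1.88762417 -0.6119961   1.03959375
 -1.92242984] [-1.21344008  0.90385438  1.07739581  1.95897156 -1.0130186   0.95380646
 -1.63238317]
-1 [-0.62384036  0.36305946  0.22204188  1.86942442 -0.09848835  0.91962765
  0.76368074] [-0.59226781  0.56897502  0.18783854  1.94011085 -0.16761736  0.64730774
  0.82039066]
```

```bash
python3 - <<'E'
from h import *
yaw=-0.447;X=np.array([np.cos(yaw),np.sin(yaw),0]);Y=np.array([-X[1],X[0],0])
T=np.c_[-X,Y,[0,0,-1]]; g=np.array([.5099,.2077,0])+.005*X
robot.move_ptp(list(g+[0,0,.17]),T)
s=robot.get_state();C=cam("wrist");im=robot.grab_frame("wrist")[:,:,::-1].copy()
np.savez("w1.npz",K=C[0],R=C[1],t=C[2]); cv2.imwrite("pics/w1.png",im)
print(s["time"],s["ee_pos"],s["qpos"])
E
```

```text
1.8833 [0.51410955 0.20678058 0.17005307] [-0.62003366  0.35637914  0.22392018  1.8523928  -0.0963381   0.94307108
  0.77236096]
```

View pics/w1.png

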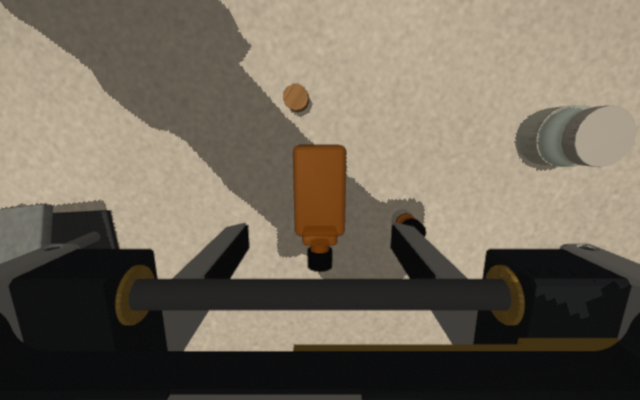

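The wrist view shows the flask centred between the fingers, in columns 293–346. Its base edge is at row 146 and its cap ends at row 271. The vial, at (410,222), is clear of the right finger's path.

```bash
python3 - <<'E'
from h import *
z=np.load("w1.npz");C=(z["K"],z["R"],z["t"]);im=cv2.imread("pics/w1.png")
for n,uv,h in [("base top",(319.5,146),.031),("base mid",(319.5,146),.017),("capend mid",(319.5,271),.017),("L1",(294,180),.02),("R1",(346,180),.02),("L2",(295,225),.02),("R2",(345.5,225),.02),("vialtop",(412,222),.03)]:print(n,onplane(C,uv,h).round(4))
hsv=cv2.cvtColor(im,cv2.COLOR_BGR2HSV);m=cv2.inRange(hsv,(3,150,60),(18,255,255));m[:135]=0;m[240:]=0;m[:,:285]=0;m[:,355:]=0
rows=range(160,222,4);e=[(np.flatnonzero(m[r])[[0,-1]],r) for r in rows]
L=np.array([onplane(C,(a[0]-.5,r),.02) for a,r in e]);R=np.array([onplane(C,(a[1]+.5,r),.02) for a,r in e]);M=(L+R)/2
d=M[0]-M[-1];yaw=np.arctan2(-d[1],-d[0]);print("yaw",yaw,"width",np.linalg.norm(L-R,axis=1).round(4)[[0,7,-1]])
k=[np.polyfit(Q[:,0],Q[:,1],1)[0] for Q in (L,R,M)];print("yaws L,R,M",np.arctan(k)); print("mid",M[len(M)//2])
E
```

```text
base top [0.4658 0.2307 0.031 ]
base mid [0.4663 0.2305 0.017 ]
capend mid [0.5983 0.1674 0.017 ]
L1 [0.4871 0.1896 0.02  ]
R1 [0.5117 0.241  0.02  ]
L2 [0.5337 0.1675 0.02  ]
R2 [0.5584 0.2192 0.02  ]
vialtop [0.5834 0.2869 0.03  ]
yaw -0.43757925639986817 width [0.0549 0.0562 0.0565]
yaws L,R,M [-0.44385837 -0.42582481 -0.4348636 ]
mid [0.51100932 0.2085171  0.02      ]
```

```bash
python3 - <<'E'
from h import *
yaw=-0.437;X=np.array([np.cos(yaw),np.sin(yaw),0]);Y=np.array([-X[1],X[0],0])
T=np.c_[-X,Y,[0,0,-1]]; g=np.array([.5105,.2085,0])+.005*X
robot.move_linear(list(g+[0,0,.07]),0.12,T)
r=robot.move_linear(list(g+[0,0,.024]),0.08,None,6.);print("touch",r)
robot.gripper_to(.03); s=robot.get_state();print(s["time"],s["ee_pos"],s["opening"],s["force"])
robot.move_linear(list(g+[0,0,.20]),0.15)
s=robot.get_state();print(s["time"],s["ee_pos"],s["opening"],s["force"])
C=cam("wrist");cv2.imwrite("pics/w2.png",robot.grab_frame("wrist")[:,:,::-1])
z=np.load("bed.npz");R,tt=z["R"],z["t"]
print([robot.ik(list(tt+R@np.array(p)),np.c_[-R[:,0],R[:,1],-R[:,2]]) for p in [(.165,.057,.12),(.165,.057,.024)]])
E
```

```text
touch False
4.3167 [0.51504491 0.20640305 0.02406554] 0.05563282171873282 [-0.6442983   0.38004541  2.37716445]
5.6417 [0.51462489 0.20622041 0.19916109] 0.05584722059378641 [-0.40736771  0.10763439 -2.65910687]
[array([-0.47376736,  0.19536363,  1.03081568,  2.09726153, -0.7210603 ,
        0.75601155,  2.23864236]), array([-0.05661741,  0.34037109,  0.52658531,  2.09823751, -0.88795837,
        0.57688374,  2.36228292])]
```

View pics/w2.png

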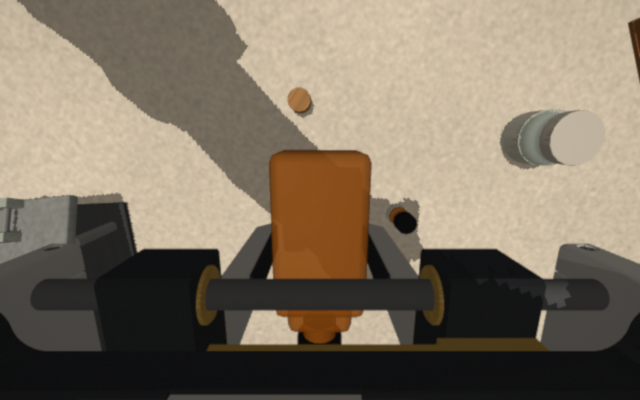

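The flask is held squarely: the opening is 55.8 mm and the weight is about 2.4 N. Its base edge is at row 151, and the cork and vial haven't moved. Next I'll look at the jig from the wrist while holding the flask, to check the bed frame.

```bash
python3 - <<'E'
from h import *
C=cam("wrist");s=robot.get_state();T=np.array(s["tool_rot"]);p=np.array(s["ee_pos"])
for z in (.002,-.007): # tool z plane heights of base edge
    q=onplane(C,(320,151),p+T[:,2]*z*-1*0+np.array([0,0,-z])*1); print("flask x of base from TCP",(T.T@(q-p)).round(4))
z=np.load("bed.npz");R,tt=z["R"],z["t"]
Tb=np.c_[-R[:,0],R[:,1],-R[:,2]]
robot.move_ptp(list(tt+R@np.array([.185,.057,.16])),Tb)
s=robot.get_state();C=cam("wrist");im=robot.grab_frame("wrist")[:,:,::-1].copy();cv2.imwrite("pics/w3.png",im)
np.savez("w3.npz",K=C[0],R=C[1],t=C[2]);print(s["time"],s["qpos"],s["ee_pos"],s["opening"],s["force"])
for n,b in [("roller",(.048,.064,.024)),("LL",(-.045,.125,0)),("fence low in",(-.045,0,.012)),("fence100",(.1,0,.012)),("hous",(.031,.118,.026))]: print(n,proj(C,tt+R@np.array(b)).round(1))
E
```

```text
flask x of base from TCP [0.0561 0.001  0.002 ]
flask x of base from TCP [ 0.0566  0.001  -0.007 ]
7.2 [-0.47864769  0.12109224  1.02688211  2.03225095 -0.57622338  0.81733587
  2.10832974] [ 0.51397261 -0.19484446  0.26896315] 0.05575430115843313 [ 0.87339939  0.02279994 -2.57551446]
roller [[325.3  57.4]]
LL [[388.9 -41.4]]
fence low in [[255.8 -49.5]]
fence100 [[262.8 115.3]]
hous [[383.5  37. ]]
```

View pics/w3.png

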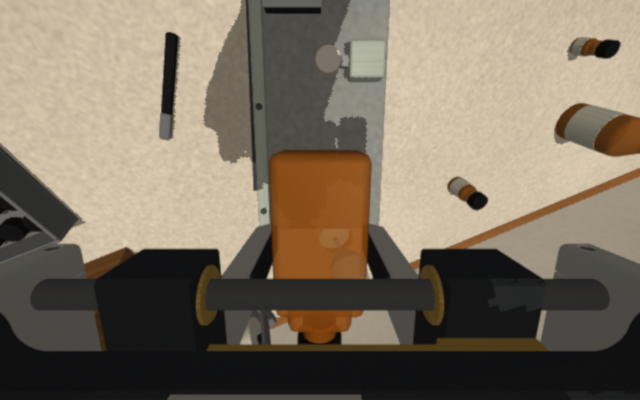

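The wrist view shows the roller top at about (329,58), where I predicted (325,57). The fence edge and housing are also 2–3 px right of prediction, so the bed sits roughly 2–4 mm further toward +y than my fit. I'll shift the frame 2 mm in y and lower the flask, feeling for the plate.

```bash
python3 - <<'E'
from h import *
z=np.load("bed.npz");R,tt=z["R"],z["t"]+.002*z["R"][:,1]
np.savez("bed2.npz",R=R,t=tt)
B=lambda x,y,zz:list(tt+R@np.array([x,y,zz]))
robot.move_linear(B(.171,.056,.045),0.12)
robot.move_linear(B(.171,.056,.032),0.05)
r=robot.move_linear(B(.171,.056,.019),0.012,None,2.5)
s=robot.get_state();print("touch",r,s["time"],R.T@(s["ee_pos"]-tt),s["force"],s["opening"],s["qpos"])
E
```

```text
touch True 9.3667 [0.17102326 0.05601901 0.02656501] [-1.65565451  0.20280042  4.14360467] 0.05592891782179252 [-0.27744544  0.40447483  0.80559815  2.09034313 -1.02388405  0.67498167
  2.46491225]
```

```bash
python3 - <<'E'
from h import *
z=np.load("bed2.npz");R,tt=z["R"],z["t"]
B=lambda x,y,zz:list(tt+R@np.array([x,y,zz]))
robot.gripper_to(.084); s=robot.get_state();print(s["time"],s["opening"],s["force"])
robot.move_linear(B(.175,.056,.10),0.2)
s=robot.get_state();print(s["time"],s["force"])
robot.move_linear(B(.25,.045,.13),0.2)
robot.pause(.2)
s=robot.get_state();print(s["time"],s["ee_pos"])
C=cam("wrist");cv2.imwrite("pics/w4.png",robot.grab_frame("wrist")[:,:,::-1]);np.savez("w4.npz",K=C[0],R=C[1],t=C[2])
cv2.imwrite("pics/t4.png",cv2.resize(robot.grab_frame("top")[155:295,355:495,::-1],None,fx=4.2,fy=4.2,interpolation=cv2.INTER_CUBIC))
a=robot.grab_frame("scene")[:,:,::-1];cv2.imwrite("pics/s4.png",cv2.resize(a[185:325,180:320],None,fx=4.2,fy=4.2,interpolation=cv2.INTER_CUBIC))
E
```

```text
10.0 0.08360218964608361 [-0.22118365  0.82400032 -0.4283983 ]
10.5167 [0.18224915 0.27746635 0.82086311]
11.275 [ 0.5786395  -0.22440094  0.26096973]
```

View pics/w4.png

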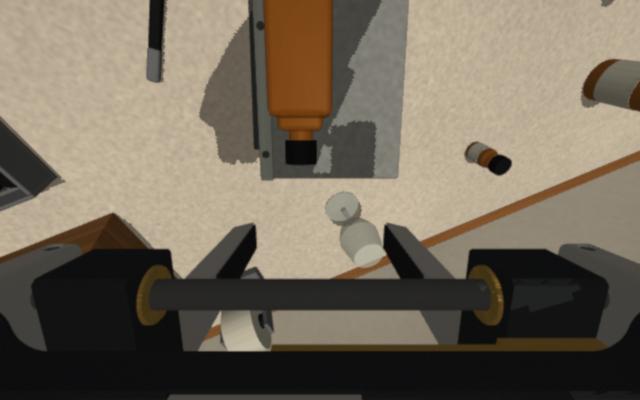

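View pics/t4.png

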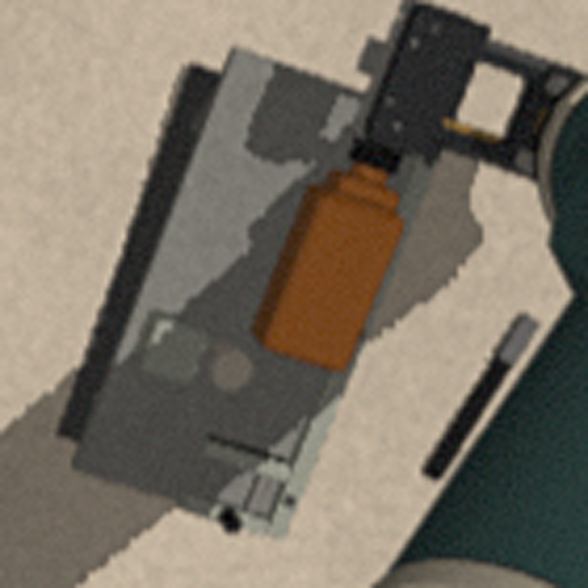

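View pics/s4.png

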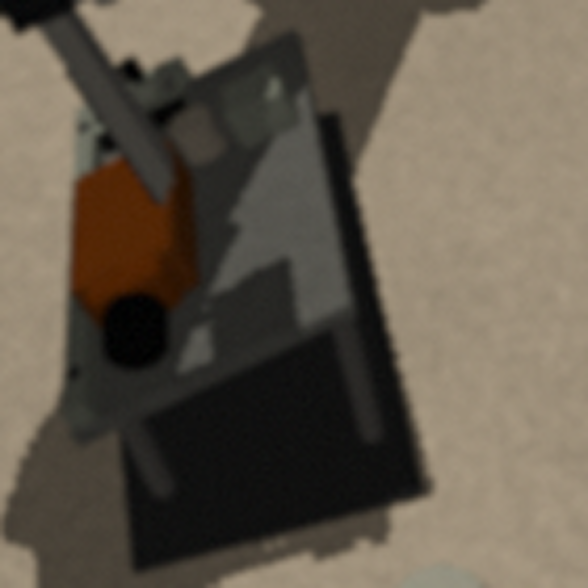

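The flask has slid to the fence and is resting at the roller. In the wrist view the cap spans columns 286–317 and its end is at row 164. The plate's far corner is at (398,178) and the screws are at (265,155) and (260,25). I'll measure the cap in the bed frame.

```bash
python3 - <<'E'
from h import *
z=np.load("bed2.npz");R,tt=z["R"],z["t"]
w=np.load("w4.npz");C=(w["K"],w["R"],w["t"])
for dz in (0,.002):
    o=tt+dz*R[:,2]
    q=lambda uv,h:(R.T@(onplane(C,uv,o+R[:,2]*h,R[:,2])-o)*1000).round(1)
    print(dz,"cap",q((301.5,164),.017),"capL/R",q((286,152),.017),q((317,152),.017),"corner",q((398,178),0),"screws",q((265.5,155),.012),q((260,25),.012),"body",q((268,80),.02),q((332,80),.02))
E
```

```text
0 cap [210.5  28.8  17. ] capL/R [199.3  14.4  17. ] [199.3  43.6  17. ] corner [226.4 125.9  -0. ] screws [202.4  -5.9  12. ] [90.3 -5.9 12. ] body [136.5   0.6  20. ] [136.6  57.   20. ]
0.002 cap [210.3  28.9  17. ] capL/R [199.2  14.6  17. ] [199.2  43.6  17. ] corner [226.2 125.4  -0. ] screws [202.2  -5.5  12. ] [91.  -5.5 12. ] body [136.9   0.9  20. ] [136.9  56.9  20. ]
```

```bash
python3 - <<'E'
from h import *
z=np.load("bed2.npz");R,tt=z["R"],z["t"]
B=lambda x,y,zz:list(tt+R@np.array([x,y,zz]))
im0=cv2.imread("pics/w4.png");im1=robot.grab_frame("wrist")[:,:,::-1];print("still diff",np.abs(im1[0:165,255:345].astype(int)-im0[0:165,255:345]).mean())
robot.gripper_to(.0)
T=np.array(robot.get_state()["tool_rot"])
robot.move_linear(B(.25,.028,.08),0.12,np.c_[-R[:,0],R[:,1],-R[:,2]])
robot.move_linear(B(.25,.028,.030),0.08)
s=robot.get_state();F0=R.T@s["force"];print(s["time"],s["opening"],F0)
np.save("F0.npy",F0)
r=robot.move_linear(B(.205,.028,.030),0.025,None,2.)
s=robot.get_state();print(r,s["time"],R.T@(s["ee_pos"]-tt),R.T@s["force"]-F0,s["qpos"])
cv2.imwrite("pics/w5.png",robot.grab_frame("wrist")[:,:,::-1])
E
```

```text
still diff 1.375016835016835
14.1333 0.0006675473253356689 [ 0.67372527 -0.46886036 -0.00578912]
True 15.8 [0.20578421 0.02800022 0.02997741] [2.03769439 0.19306559 2.22690284] [-0.20230254  0.46001792  0.80738235  1.99996837 -1.02190315  0.7499427
  2.48311596]
```

View pics/w5.png

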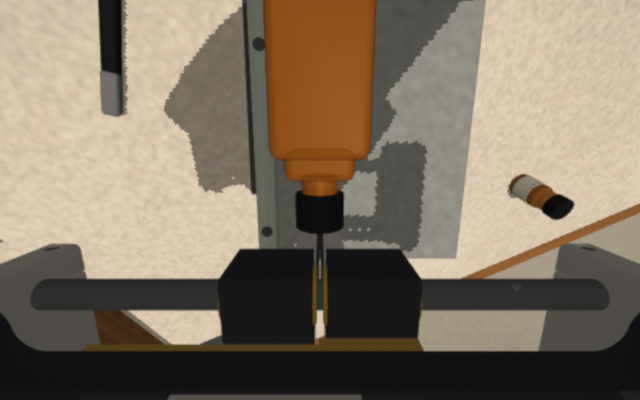

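```bash
python3 - <<'E'
from h import *
z=np.load("bed2.npz");R,tt=z["R"],z["t"];F0=np.load("F0.npy")
B=lambda x,y,zz:list(tt+R@np.array([x,y,zz]))
def rd(r=None):
    s=robot.get_state();print(r,round(s["time"],2),(R.T@(s["ee_pos"]-tt)*1000).round(2),(R.T@s["force"]-F0).round(2));return R.T@s["force"]-F0
robot.pause(.2);f=rd()
r=robot.move_linear(B(.203,.028,.03),0.01,None,5.);rd(r)
robot.pause(.2);rd()
E
```

```text
None 16.05 [205.73  28.01  29.91] [2.67 1.22 3.71]
False 16.43 [203.32  27.97  30.04] [ 4.8   0.28 -0.31]
None 16.63 [203.3   28.01  29.99] [ 4.58  0.48 -0.1 ]
```

```bash
python3 - <<'E'
from h import *
z=np.load("bed2.npz");R,tt=z["R"],z["t"];F0=np.load("F0.npy")
B=lambda x,y,zz:list(tt+R@np.array([x,y,zz]))
def rd(r=None):
    s=robot.get_state();f=R.T@s["force"]-F0;print(r,round(s["time"],2),(R.T@(s["ee_pos"]-tt)*1000).round(1),f.round(2));return f[0]
x=.2033;f=4.6
while x>.186:
    x-=.003
    r=robot.move_linear(B(x,.028,.03),0.012,None,max(1.5,11.5-f));f=rd(r)
    if r or f>11: break
E
```

```text
False 17.01 [200.3  28.   29.9] [ 3.89  0.24 -0.18]
False 17.41 [197.   28.   29.9] [1.23 1.41 0.39]
False 17.81 [193.9  28.   29.9] [0.02 1.46 0.06]
False 18.21 [191.  28.  30.] [ 0.83  0.93 -0.56]
False 18.61 [188.1  28.   30. ] [1.04 0.38 0.03]
False 19.01 [185.1  28.   30. ] [1.62 1.95 0.07]
```

```bash
python3 - <<'E'
from h import *
z=np.load("bed2.npz");R,tt=z["R"],z["t"];F0=np.load("F0.npy")
B=lambda x,y,zz:list(tt+R@np.array([x,y,zz]))
def rd(r=None):
    s=robot.get_state();f=R.T@s["force"]-F0;print(r,round(s["time"],2),(R.T@(s["ee_pos"]-tt)*1000).round(1),f.round(2));return f[0]
x=.1851
while x>.147:
    x-=.002
    r=robot.move_linear(B(x,.028,.03),0.01,None,4.5);f=rd(r)
    if r or f>6: break
robot.pause(.2);rd()
cv2.imwrite("pics/w6.png",robot.grab_frame("wrist")[:,:,::-1])
E
```

```text
False 19.38 [182.9  28.   30. ] [ 1.67 -0.19 -0.8 ]
False 19.73 [180.9  28.   30. ] [ 0.76  0.58 -0.68]
False 20.07 [178.9  28.   30. ] [ 1.25  0.51 -0.5 ]
False 20.43 [176.9  28.   30. ] [ 0.64  0.62 -0.8 ]
False 20.77 [174.9  28.   30. ] [ 1.08  0.42 -0.53]
False 21.12 [172.9  28.   30. ] [1.14 0.9  0.03]
False 21.48 [170.9  28.   30. ] [ 1.46 -0.14 -1.1 ]
False 21.82 [168.9  28.   30. ] [ 1.28 -0.07 -0.25]
False 22.18 [166.9  28.   30. ] [ 1.25  0.07 -0.14]
False 22.52 [164.9  28.   30. ] [ 0.86 -0.04 -0.52]
False 22.88 [162.9  28.   30. ] [-0.7  -0.15 -0.07]
False 23.23 [160.9  28.   30. ] [ 1.09  0.09 -0.75]
False 23.57 [158.9  28.   30. ] [0.82 0.42 0.09]
False 23.93 [156.9  28.   30. ] [ 1.32 -0.09 -0.26]
False 24.27 [154.9  28.   30. ] [ 1.51 -0.15 -0.92]
True 24.5 [154.2  28.   30.1] [ 1.53  1.21 -0.06]
None 24.7 [154.2  28.   30. ] [1.36 1.83 1.21]
```

View pics/w6.png

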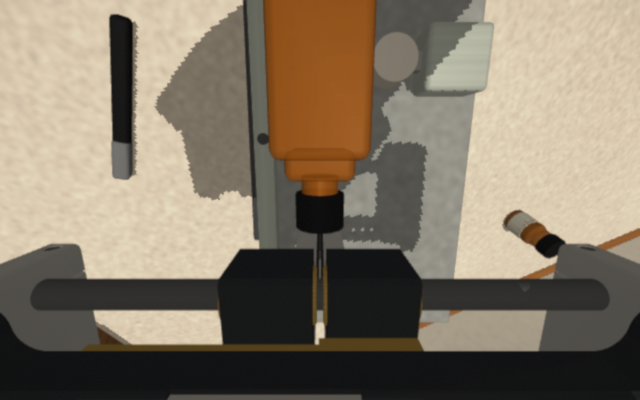

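```bash
python3 - <<'E'
from h import *
z=np.load("bed2.npz");R,tt=z["R"],z["t"];F0=np.load("F0.npy")
B=lambda x,y,zz:list(tt+R@np.array([x,y,zz]))
def rd(r=None):
    fs=[]
    for _ in range(4):
        s=robot.get_state();fs.append(R.T@s["force"]-F0);robot.pause(.03)
    f=np.mean(fs,0);print(r,round(s["time"],2),(R.T@(s["ee_pos"]-tt)*1000).round(2),f.round(2));return f[0]
x=.1542
while x>.143:
    x-=.0007
    r=robot.move_linear(B(x,.028,.03),0.006,None,5.5);f=rd(r)
    if f>6.5: break
E
```

```text
True 25.06 [154.16  27.97  30.01] [1.33 0.15 0.37]
True 25.43 [154.2   27.95  30.03] [1.68 0.53 0.73]
True 25.81 [154.2   27.94  30.03] [1.45 0.73 0.56]
True 26.23 [154.19  27.96  30.05] [1.23 1.1  0.6 ]
True 26.67 [154.18  27.94  30.08] [1.64 0.9  0.32]
True 27.13 [154.16  28.    30.09] [1.15 0.7  0.25]
True 27.62 [154.18  27.95  30.14] [1.65 0.78 0.29]
True 28.12 [154.16  27.95  30.16] [2.05 0.89 0.14]
True 28.66 [154.2   27.95  30.21] [1.86 0.89 0.09]
True 29.21 [154.18  27.94  30.24] [1.66 0.45 0.77]
True 29.77 [154.16  27.92  30.26] [1.64 0.66 0.43]
True 30.37 [154.19  27.96  30.31] [1.82 0.79 0.43]
True 30.98 [154.17  27.97  30.34] [1.72 0.81 0.3 ]
True 31.6 [154.17  27.94  30.38] [1.67 0.81 0.16]
True 32.24 [154.17  27.92  30.42] [1.19 0.63 0.23]
True 32.9 [154.16  27.92  30.45] [1.55 0.82 0.03]
```

The push meets a rigid limit at 154.2 mm every time, and the force relaxes after each trip. I'll give it one firmer push to rule out binding, draw away, and check with the cameras.

```bash
python3 - <<'E'
from h import *
z=np.load("bed2.npz");R,tt=z["R"],z["t"];F0=np.load("F0.npy")
B=lambda x,y,zz:list(tt+R@np.array([x,y,zz]))
def rd(r=None):
    s=robot.get_state();print(r,round(s["time"],2),(R.T@(s["ee_pos"]-tt)*1000).round(2),(R.T@s["force"]-F0).round(2))
r=robot.move_linear(B(.151,.028,.03),0.006,None,8.5);rd(r)
robot.pause(.1);rd()
robot.move_linear(B(.165,.028,.03),0.03);rd()
robot.move_linear(B(.24,.028,.05),0.12)
robot.move_linear(B(.20,.028,.13),0.15);rd()
C=cam("wrist");cv2.imwrite("pics/w7.png",robot.grab_frame("wrist")[:,:,::-1]);np.savez("w7.npz",K=C[0],R=C[1],t=C[2])
a=robot.grab_frame("top")[:,:,::-1];cv2.imwrite("pics/t7.png",cv2.resize(a[155:295,355:495],None,fx=4.2,fy=4.2,interpolation=cv2.INTER_CUBIC))
E
```

```text
True 33.29 [154.14  27.97  30.5 ] [3.19 0.72 0.13]
None 33.39 [154.18  27.95  30.47] [ 1.54  1.35 -0.05]
None 33.9 [164.88  27.92  29.88] [-0.65  0.23  0.04]
None 35.45 [199.95  28.53 129.56] [-1.53  0.09  0.07]
```

View pics/w7.png

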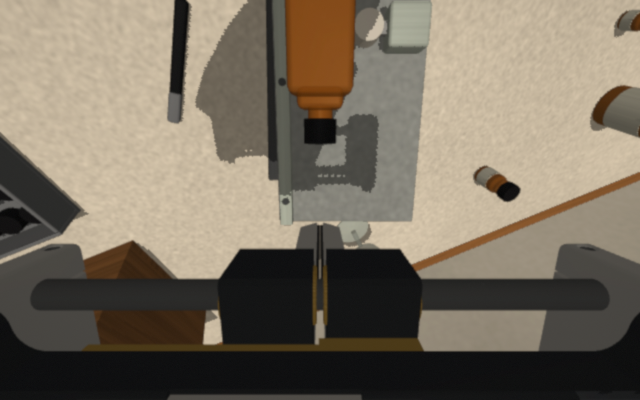

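View pics/t7.png

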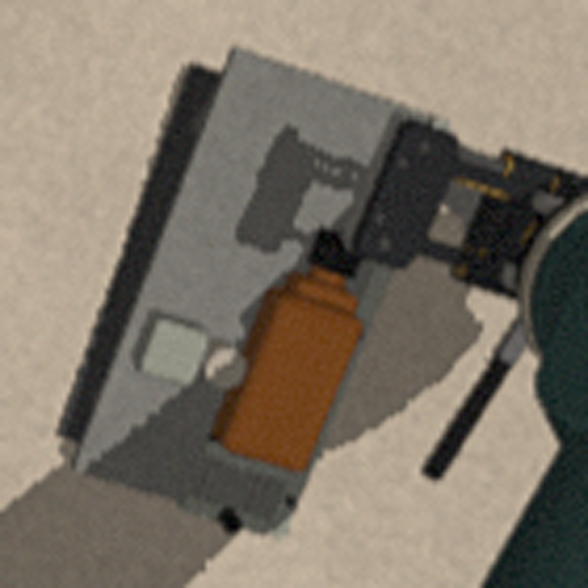

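```bash
python3 - <<'E'
from h import *
z=np.load("bed2.npz");R,tt=z["R"],z["t"]+.002*z["R"][:,2]
q=lambda C,uv,h:(R.T@(onplane(C,uv,tt+R[:,2]*h,R[:,2])-tt)*1000).round(1)
C=cam("top");f=lambda U,V:((U+.5)/4.2-.5+355,(V+.5)/4.2-.5+155)
for p in [(207,437),(250,450),(292,463)]: print("stop upslope edge",q(C,f(*p),.016))
for p in [(217,440),(260,455),(303,470)]: print("flask base edge",q(C,f(*p),.030))
w=np.load("w7.npz");W=(w["K"],w["R"],w["t"]);print("cap",q(W,(320,143),.02),q(W,(304.5,132),.017),q(W,(336,132),.017))
im=cv2.imread("pics/w7.png");m=cv2.inRange(cv2.cvtColor(im,cv2.COLOR_BGR2HSV),(3,150,50),(20,255,255));m[:,:270]=0;m[:,360:]=0
L=[];Rr=[]
for r in range(4,84,4):
    a=np.flatnonzero(m[r]);L.append(q(W,(a[0]-.5,r),.02));Rr.append(q(W,(a[-1]+.5,r),.02))
L=np.array(L);Rr=np.array(Rr)
for n,Q in (("L",L),("R",Rr)): print(n,Q[[0,-1]],"angle deg",np.degrees(np.polyfit(Q[:,0],Q[:,1],1)[0]))
E
```

```text
stop upslope edge [ 2.8 58.9 16. ]
stop upslope edge [ 2.9 30.6 16. ]
stop upslope edge [ 2.9  2.7 16. ]
flask base edge [ 6.2 58.  30. ]
flask base edge [ 5.2 29.6 30. ]
flask base edge [ 4.2  0.9 30. ]
cap [144.6  28.8  20. ] [134.9  14.6  17. ] [134.9  43.3  17. ]
L [[33.4  0.5 20. ]
 [91.1 -0.3 20. ]] angle deg -0.43861815441024543
R [[33.5 56.7 20. ]
 [91.2 56.8 20. ]] angle deg -0.1573051236235826
```

```bash
python3 - <<'E'
from rig import robot
robot.pause(.3); print(robot.get_state()["time"]); robot.sign_off()
E
```

```text
35.85
the job is handed in; nothing more can be done
```

I loaded the flask into the jig and handed the job in at 35.9 s of the 61 s allowed. The sign-off reports no verdict.

**What I did**
- **Grip and release:** I gripped the flask across its 56 mm width. I laid it on the plate by feel with its origin at about x 165, y 56 mm and let go, and it slid to the fence and stopped at the roller.
- **Push:** I pushed on the cap with the closed fingers. Passing the roller read about 5 N. The stop was then felt as a rigid limit at the same place every time (tool at 154.2 mm). The last push was set to stop at about 10 N, and I then drew away.

**Last checks after drawing away**
- **Position:** the cap end is at x of about 144.6 mm, so the base is at about 2.6 mm. The stop's face measured about 2.9 mm, which agrees within 1 mm.
- **Fence:** the flask's centre line is at y of about 28.6 mm and it is square to the fence within about 0.4°.

**Disagreements and gaps**
- **Bed frame:** my first fit of the jig was off by about 2 mm in y against the wrist camera and about 2.5 mm in height by touch. I shifted y by 2 mm and allowed for the height.
- **Roller rest position:** the wrist picture put the flask's origin at 115–118 mm there, and contact suggested about 106 mm. The picture alone would have been close to the 120 mm limit.
- **Extra presses:** I kept a push loop running longer than needed, so the flask was pressed on the stop about 16 extra times. Each stopped after a 5.5 N rise, for an estimated peak of about 7 N.
- **Not measured:** I could not read the force between the base and the stop after drawing away. I also did not take a last picture of every bystander, though nothing in the views I took looked shifted.

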